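# Swing out the glass rest and run the strip onto it

### The job

On the cutting jig, push the folded sprung glass rest round near its free end, never with more than 15 N, until it goes past its over-centre point and snaps open against its outer stop. Then push the glass strip along the channel, out over the rest, until it meets the lip of the rest's stop, wherever that has been set, and press it gently home with about 5 N for a moment (never 10 N: the glass chips). Leave it lying flat and touching the lip, and disturb nothing else.

Things in the scene. Friction and masses are not known exactly. Their poses are not given: they have to be found in the camera images.
- jig: Fixed plywood cutting jig, a slab 280 x 160 mm, top face 40 mm above the table. Origin on the table under the middle of its outlet edge; +x points horizontally out of the outlet (the way the strip is pushed), +y to the left of that, z up; the slab spans x -280..0, y -80..80 mm
- channel_mouth (a point): Middle of the channel at the outlet edge, on the jig's top (40 mm above its origin). The channel is 64 mm wide, along the jig's x from -240 to 0 mm, between two aluminium rails 8 mm wide and 6 mm high
- rest (a joint): Swing of the sprung rest about its upright hinge: 0 = folded (arm along the jig's -y, past its side), 1.571 = out (arm along the jig's +x); grows counter-clockwise from above. Spring moment about 0.9 N m at the folded stop, falling evenly to nothing at 0.9 rad (over-centre), then driving it out with up to 0.7 N m. Pushed 100 mm from the hinge it takes about 9 N
- rest_pivot (a point): On the rest's hinge axis (x = 15, y = -45 mm of the jig), 39 mm above the table, level with the rest's top. The arm is a steel bar 22 mm wide, 9 to 39 mm above the table, reaching 127 mm from the hinge, its middle line through the hinge. Push its bare side, the one facing the jig's slab when folded (clockwise side)
- rest_end (a point): Middle of the arm's free end, on its top, 127 mm from the hinge. On the arm's counter-clockwise side a flat shelf, 65 to 127 mm from the hinge, reaches 91 mm from the arm's middle line; its top is 39 mm above the table, 1 mm lower than the jig's top, so that the strip slides over it
- stop: Stop on the rest's shelf: a small post and, in front of it on two rods, an upright lip plate 62 mm wide whose top is 57 mm above the table. Origin at the foot of the post, 117 mm from the hinge along the arm; x points along the arm away from the hinge. The lip's face stands 13 to 39 mm in front of the origin (it is screwed fast at an unmeasured setting): once out, 93 to 119 mm beyond the outlet
- strip: Loose glass strip 170 x 60 x 10 mm, about 0.26 kg, lying on the jig in the channel, long side (x) along the jig's x. Origin in the middle of its underside. It drags with roughly 1 to 2.5 N. Once it touches the lip, the stop's rubber mount gives 1 mm per 6 N; a hard push folds the rest back
- strip_front (a point): Middle of the strip's leading end face (the one to meet the lip), 5 mm above its underside
- strip_rear (a point): Middle of the strip's trailing end face, the one to push, 5 mm above its underside
- frit_jar: Bystander: small glass jar, 30 mm wide, 50 mm high, on the jig beside the channel (+y side). Origin under its middle
- cutter: Bystander: glass cutter tool, about 140 x 12 x 10 mm, lying on the jig beside the channel (-y side)
- glue_bottle: Bystander: glue bottle, 36 mm wide, 100 mm high, on the table just outside the rest's sweep. Origin under its middle
- spray_bottle: Bystander: white spray bottle, 58 mm wide, 190 mm high, on the table. Origin under its middle
- frit_cup: Bystander: clear cup, 70 mm wide, 45 mm high, on the table. Origin under its middle
- pliers: Bystander: glass pliers, about 180 mm long, 15 mm high, lying on the table
- offcut: Bystander: square green glass offcut 60 x 60 x 6 mm, lying on the table
There are look-alikes about, which are no part of the job. Of the things like the strip, leave any that is orange or pink; of the rest the larger one is meant.

How it is judged (in metres and radians):
On the way, in this order (a step that is already met when the one before it is completed fails the run):
1. the rest has snapped out to its outer stop (value of joint rest above 1.5 rad), for 0.2 s.
2. the strip is pressed against the stop's lip with more than 2 N while the rest is out (contact force between strip and stop above 2 N and value of joint rest above 1.5 rad), for 0.2 s.
At the end, for the whole second after the job is handed in: The rest is at its outer stop (over 1.5 rad); the strip lies flat (tilt under 0.06 rad) in line with the channel (within 0.1 rad), at rest, carried by jig and rest, its front end 90 to 123 mm beyond the outlet and touching the stop's lip (value of joint rest above 1.5 rad and contact force between strip and stop above 0.02 N and x of strip_front in the frame of jig between 0.09 and 0.123 m and angle between the x axis of strip and the x axis of jig, either way round below 0.1 rad and angle between strip's own z axis and vertical below 0.06 rad and z of strip_front in the frame of jig between 0.035 and 0.052 m and linear speed of strip below 0.01 m/s).
It fails at once if the robot pushes the rest with more than 15 N (contact force between any of the arm, the fingers and rest above 15 N).
It fails at once if the strip is pressed against the stop with more than 10 N (contact force between strip and stop above 10 N).
It fails at once if the strip falls off the jig (height (world z) of strip below 0.025 m).
It fails at once if a bystander is moved more than 20 mm (distance of any of frit_jar, cutter, glue_bottle, spray_bottle, frit_cup, pliers, offcut from where it was at the start of the episode above 0.02 m).
It also fails if it takes over 64 s, if anything falls off the work surface, if the arm or the gripper's body presses on something with over 40 N, if the wrist force passes 120 N, or if a joint passes its speed limit or range.

### The arm

A 7-joint arm with a two-finger parallel gripper is mounted at the origin on the work surface. World frame = base frame: x ahead of the robot, y to its left, z up, the work surface at z = 0. Lengths are in mm, angles in rad, forces in N, time in s.
With the tool pointing down it reaches from about 350 to 900 mm from the base axis. Payload 19.9 kg.
Tool frame: the origin (TCP) lies midway between the tips of the shut fingers; the grasp point (between the pads) lies 19 mm behind it; z points along the fingers, y is the line along which they close (so a half turn about z gives the same grasp; the last joint's range is limited). The gripper opens to 85 mm and grips with 20 to 120 N. Pads are 22 mm wide; open, the fingers measure 114 mm over their backs; the gripper's body (76 mm by 85 mm) begins 54 mm behind the grasp point. The pads swing forward as they close: fully open they stand 13 mm farther back than shut.
Start: joints at [1.107, 0.417, -0.01, 1.614, 0.005, 1.111, -0.053], TCP at [255.87, -570.203, 231.26] pointing down, gripper open.
Joint ranges: [-2.81, 2.81], [-0.39, 2.02], [-1.27, 1.25], [0.06, 2.57], [-1.19, 4.33], [0.19, 2], [-2.82, 2.82]. Speed limits (rad/s): [1.89, 1.89, 2.39, 2.39, 3.01, 3.01, 3.01].

### API

Orientations are given as a 3x3 rotation matrix whose columns are the frame's x, y, z axes.
In Python, from plant import arm, planner, eyes, recognise, spot_point, readout gives the robot as it stands. The module is installed in compiled form; this text tells all that it offers. Calls block until the motion is done:
- arm.move_pose(position, orientation): joint-space move of the TCP to a pose.
- arm.movel(position, orientation=None, velocity=150, until_force=None): straight line of the TCP; orientation=None keeps the orientation; velocity is the mean speed in mm/s. With until_force (N) it stops when the force on the tool has changed by that much, and returns True; else False.
- arm.set_joints(angles): joint-space move.
- arm.set_gripper(opening, strength=None): finger opening in mm; strength is the grip in N (None keeps the last); returns when the fingers have stopped.
- arm.dwell(seconds).
- planner.inverse_kinematics(position, orientation): joint angles nearest the present ones, or None.
- eyes.camera(name): name is "scene" or "top"; returns a dict with "frame" (420x560x3 uint8, blue, green, red), "z_map" (420x560 float32, mm along the optical axis (not along the pixel's ray), 0 where there is no reading), "mtx" (3x3 intrinsics, pixels), "T" (4x4, takes a point from camera to world coordinates). Camera axes: x right, y up, looking along -z (the intrinsics and any distortion apply to the point x, -y, -z); pixel columns grow to the right and rows downward; lengths in mm; the calibration is good to about 2 mm. A picture is of the moment at which its call begins.
A pose or a line that the arm cannot do raises arm.MotionError and nothing moves.
- arm.hand_in(): hands the job in; it is judged then, once.
Trained networks look in the newest picture that a camera, given by its name, has taken for a name from the list of things; names that differ only in an ending like _2 or _b are one class to them, and where a whole thing is asked for, a point or a joint stands for the part that bears it (a point fixed in the world has none). Each returns a list of dicts, best first, with "confidence" (0 to 1); they miss things now and then, are a little off and sometimes report something else, mostly with a low value. They report only what shows in the picture. A call takes as long as a camera call. They do not tell look-alikes from the thing itself.
- recognise(camera, thing): "xy" ([column, row] in pixels, amid what is visible of it).
- spot_point(camera, thing): "xy" ([column, row] in pixels: a listed point, or the origin of a listed thing).
Readings, each from a call of its own:
- readout.current_time(): time.
- readout.current_joints(): joint angles.
- readout.current_joint_vel(): joint speeds.
- readout.current_effort(): joint torques, N m.
- readout.current_tool_pos(): TCP position.
- readout.current_tcp_rot(): TCP orientation.
- readout.current_contact_force(): force on the tool from outside, world axes, zero at the start.
- readout.current_ft_torque(): the same for the moment, N m.
- readout.current_width(): finger opening in mm.
- readout.current_grasp_force(): force on a finger pad.
Only numpy, scipy, OpenCV 4.12 (cv2) and the standard library are available. Lean on these libraries where they do the work, as an engineer would, in place of code of your own. Each camera call takes 0.05 s, during which the arm holds its last target. There are 200 camera calls.

## Working session

There is one attempt and no reset: what is moved stays moved. The work goes in short steps, each a Python script; the robot and the scene stay as the last script left them, time stands still between calls to the robot, and variables do not carry over. Pictures are saved under pics/ and viewed, at most 10 in all, crops included, and the job is handed in when it is done.

```bash
mkdir -p pics; cat > h.py <<'E'
import numpy as np, cv2
from plant import arm, planner, eyes, recognise, spot_point, readout
def ray(c,uv):
    K=c["mtx"]; p=np.linalg.solve(K,[uv[0],uv[1],1.]); d=np.array([p[0],-p[1],-1.])
    return c["T"][:3,3], c["T"][:3,:3]@d
def at_z(c,uv,z):
    o,d=ray(c,uv); return o+d*(z-o[2])/d[2]
def deproj(c,uv):
    o,d=ray(c,uv); u,v=int(round(uv[0])),int(round(uv[1]))
    return o+d*float(c["z_map"][v,u])
E
python3 - <<'E'
from h import *
Z={'jig':0,'channel_mouth':40,'rest_pivot':39,'rest_end':39,'stop':39,'strip':40,'strip_front':45,'strip_rear':45,'frit_jar':40,'cutter':40,'glue_bottle':0,'spray_bottle':0,'frit_cup':0,'pliers':0,'offcut':0}
for n in ("scene","top"):
    c=eyes.camera(n); cv2.imwrite(f"pics/{n}0.png",c["frame"]); print(n,[k for k in c],c["T"][:3,3].round(0))
    for k,z in Z.items():
        print(k,[(round(r["confidence"],2),np.round(r["xy"]).tolist(),at_z(c,r["xy"],z)[:2].round(1).tolist()) for r in spot_point(n,k)[:3]])
print(readout.current_time(),readout.current_tcp_rot().round(3) if hasattr(readout.current_tcp_rot(),'round') else readout.current_tcp_rot())
E
```

```text
scene ['frame', 'z_map', 'mtx', 'T'] [1278. -301.  604.]
jig [(0.78, [285.0, 239.0], [564.4, -33.9])]
channel_mouth [(0.64, [282.0, 226.0], [564.1, -42.2])]
rest_pivot [(0.87, [272.0, 217.0], [522.3, -52.3])]
rest_end [(0.84, [263.0, 190.0], [400.0, -37.6])]
stop [(0.75, [248.0, 195.0], [410.0, -81.9])]
strip [(0.98, [306.0, 186.0], [411.6, 80.8]), (0.89, [454.0, 227.0], [692.8, 342.0]), (0.87, [402.0, 190.0], [508.2, 318.2])]
strip_front [(0.94, [452.0, 246.0], [753.8, 284.4]), (0.87, [301.0, 177.0], [372.0, 79.4]), (0.84, [276.0, 227.0], [572.4, -58.5])]
strip_rear [(0.89, [350.0, 219.0], [592.5, 119.6]), (0.86, [377.0, 186.0], [478.7, 258.5]), (0.82, [320.0, 198.0], [485.7, 88.4])]
frit_jar [(0.61, [267.0, 190.0], [403.9, -28.9]), (0.57, [365.0, 235.0], [654.9, 125.4])]
cutter [(0.82, [347.0, 205.0], [528.9, 142.9]), (0.47, [248.0, 193.0], [402.2, -79.5])]
glue_bottle [(0.96, [192.0, 232.0], [470.3, -239.7])]
spray_bottle [(0.59, [119.0, 292.0], [623.2, -409.3]), (0.58, [127.0, 244.0], [472.7, -389.7]), (0.49, [267.0, 190.0], [338.4, -8.2])]
frit_cup [(0.8, [174.0, 302.0], [684.6,
[... 768 characters left out ...]
0, 176.0], [576.0, 422.5]), (0.69, [211.0, 168.0], [597.0, 114.9])]
frit_jar [(0.65, [208.0, 138.0], [670.8, 122.5])]
cutter [(0.86, [199.0, 193.0], [536.9, 142.4]), (0.63, [294.0, 252.0], [399.7, -81.4])]
glue_bottle [(0.73, [359.0, 224.0], [468.1, -245.4]), (0.25, [386.0, 135.0], [692.5, -315.5])]
spray_bottle [(0.73, [277.0, 182.0], [571.8, -42.5]), (0.66, [426.0, 166.0], [613.0, -415.4])]
frit_cup [(0.87, [384.0, 137.0], [687.7, -312.1]), (0.7, [420.0, 225.0], [465.6, -394.2]), (0.63, [271.0, 250.0], [405.3, -29.9])]
pliers [(0.69, [419.0, 225.0], [466.3, -393.0])]
offcut [(0.76, [136.0, 287.0], [315.8, 293.6])]
1.6 [[ 0.912  0.409 -0.   ]
 [ 0.409 -0.912  0.   ]
 [-0.    -0.    -1.   ]]
```

```bash
python3 - <<'E'
import cv2
a=cv2.imread('pics/top0.png')[110:320,60:460]; cv2.imwrite('pics/top0c.png',cv2.resize(a,None,fx=2,fy=2,interpolation=cv2.INTER_CUBIC))
a=cv2.imread('pics/scene0.png')[140:340,90:480]; cv2.imwrite('pics/scene0c.png',cv2.resize(a,None,fx=2,fy=2,interpolation=cv2.INTER_CUBIC))
E
```

```text
(no output)
```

View pics/top0c.png

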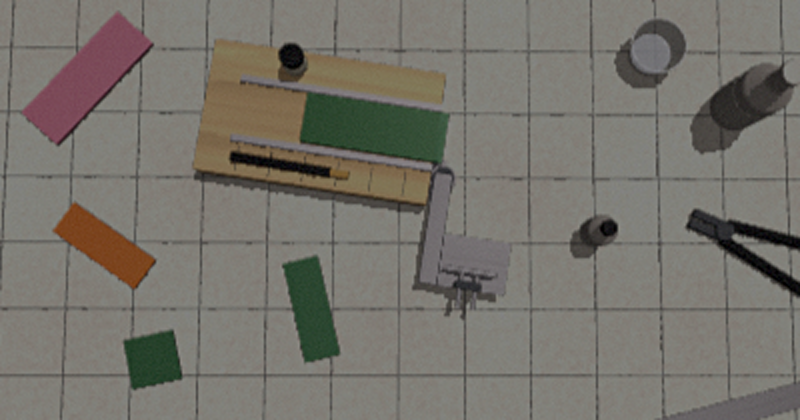

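View pics/scene0c.png

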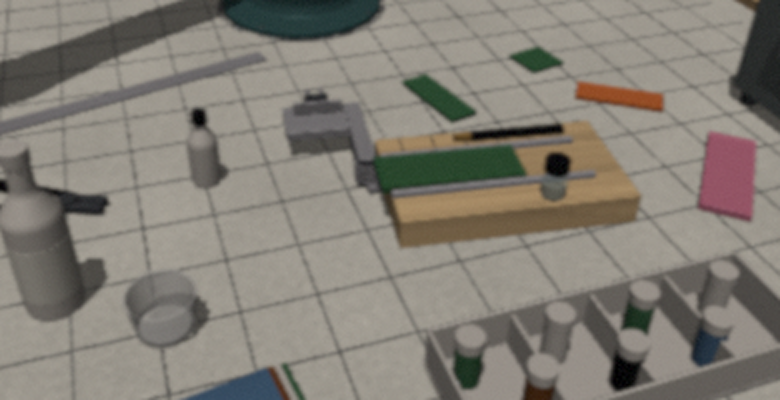

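The top view shows the jig with the 170 mm green strip in its channel (crop ~375,125), front at the outlet on the right. The rest is folded downwards (430,225), with the lip and stop at (467,280). The glue bottle is at (600,230). The pink, orange and small green look-alikes lie on the table. In both views the space left of the folded arm is clear.

```bash
cat > fit.py <<'E'
from h import *
def cloud(c):
    v,u=np.mgrid[0:420,0:560]; K=c["mtx"]; d=c["z_map"].astype(float)
    P=np.stack([(u-K[0,2])*d/K[0,0],-(v-K[1,2])*d/K[1,1],-d],-1)
    return P@c["T"][:3,:3].T+c["T"][:3,3]
E
python3 - <<'E'
from fit import *
c=eyes.camera("top"); W=cloud(c); f=c["frame"]; hsv=cv2.cvtColor(f,cv2.COLOR_BGR2HSV)
ok=(c["z_map"]>0)
v,u=np.mgrid[0:420,0:560]; box=(u>150)&(u<290)&(v>125)&(v<220)
def rect(m,z,n):
    m=m.astype(np.uint8); k,l,s,_=cv2.connectedComponentsWithStats(m); i=1+np.argmax(s[1:,4]); 
    ys,xs=np.nonzero(l==i); p=np.array([at_z(c,(x,y),z)[:2] for x,y in zip(xs,ys)],np.float32)
    r=cv2.minAreaRect(p); print(n,len(p),"medz",np.median(W[l==i][:,2]).round(1),"c",np.round(r[0],1),"size",np.round(r[1],1),"ang",round(r[2],2)); return r
g=(abs(hsv[...,0].astype(int)-65)<20)&(hsv[...,1]>80)&box
rect(g,50,"strip")
w=(abs(hsv[...,0].astype(int)-18)<10)&(hsv[...,1]>50)&box
hull=cv2.convexHull(np.argwhere((w|g)&(W[...,2]>30))[:,::-1].astype(np.int32)); 
rect((w|g)&(W[...,2]>30),40,"slab")
# rest: heights 33..45 outside slab
b2=(u>262)&(u<325)&(v>185)&(v<275)&(W[...,2]>25)&(W[...,2]<46)&ok&(hsv[...,1]<60)
ys,xs=np.nonzero(b2); p=np.array([at_z(c,(x,y),39)[:2] for x,y in zip(xs,ys)]); print("rest x",p[:,0].min(),p[:,0].max(),"y",p[:,1].min(),p[:,1].max(),np.median(W[b2][:,2]))
print("rest left edge:",[(int(y),at_z(c,(xs[ys==y].min()-.5,y),39)[:2].round(1).tolist()) for y in range(215,252,6) if (ys==y).any()])
t=W[...,2]; print("table z",np.median(t[300:,200:400]), "hi lip", t[235:262,280:315].max())
q=(u>280)&(u<315)&(v>238)&(v<265)&(t>50); print("lip/post pts", W[q].mean(0).round(1), q.sum())
E
```

```text
strip 1434 medz 50.2 c [583.   29.6] size [166.3  58.2] ang 81.44
slab 6405 medz 41.1 c [591.7  89.9] size [288.  162.1] ang 81.55
rest x 371.30692219299965 548.0804961155117 y -132.24556061725696 -9.255000860778354 39.17210875000319
rest left edge: [(215, [486.2, -34.3]), (221, [471.9, -32.0]), (227, [457.8, -32.0]), (233, [443.6, -29.7]), (239, [429.5, -27.4]), (245, [415.5, -25.1]), (251, [401.5, -29.8])]
table z 1.1720818919897056 hi lip 1085.649504880783
lip/post pts [401.6 -80.3  67.1] 177
```

```bash
cat > g.py <<'E'
from fit import *
JX=np.array([-.148,-.989]); JX/=np.linalg.norm(JX); JY=np.array([-JX[1],JX[0]]); M=np.array([571.,-45.])
def jw(x,y,z): return np.r_[M+x*JX+y*JY,z]
def tojig(p): d=np.array(p[:2])-M; return np.r_[d@JX,d@JY,p[2]]
Y0=np.arctan2(JX[1],JX[0])
def R(yaw): # tool x at jig yaw (rad), tool down
    c,s=np.cos(Y0+yaw),np.sin(Y0+yaw); return np.array([[c,s,0],[s,-c,0],[0,0,-1.]])
def F(): return np.array(readout.current_contact_force())
def Fj(): f=F(); return np.round([f[:2]@JX,f[:2]@JY,f[2]],1)
H=np.array([15.,-45.])
def push_pose(th,r=106,f=11,gap=0,z=17):
    p=H+r*np.array([np.sin(th),-np.cos(th)])-(11+f+gap)*np.array([np.cos(th),np.sin(th)])
    return jw(p[0],p[1],z)
E
python3 - <<'E'
from g import *
for k in range(4):
    print(k,[ (lambda q: None if q is None else np.round(q,2).tolist())(planner.inverse_kinematics(push_pose(t,gap=g),R(t+k*np.pi/2))) for t,g in((0,25),(.5,0),(1.1,0))])
    print('  strip',[ (lambda q: None if q is None else np.round(q,2).tolist())(planner.inverse_kinematics(jw(x,0,43),R(k*np.pi/2))) for x in(-190,-70)])
E
```

```text
0 [[0.8, 0.74, -1.09, 2.21, 0.98, 0.81, 2.05], [0.09, 0.43, 0.0, 2.24, -0.0, 0.47, -2.7], [0.24, 0.48, -0.04, 2.15, 0.04, 0.51, -2.01]]
  strip [[0.45, 0.95, -1.09, 1.74, 0.95, 1.08, 2.02], [0.67, 0.9, -1.09, 1.83, 0.94, 1.04, 2.19]]
1 [[0.18, 0.46, -0.31, 2.23, 0.29, 0.5, -2.08], [0.32, 0.45, -0.26, 2.24, 0.24, 0.49, -1.35], [0.49, 0.5, -0.33, 2.14, 0.3, 0.54, -0.68]]
  strip [[0.01, 0.66, -0.4, 1.75, 0.34, 0.79, -2.27], [0.1, 0.6, -0.25, 1.85, 0.21, 0.73, -1.98]]
2 [[0.3, 0.48, -0.45, 2.22, 0.41, 0.52, -0.62], [0.49, 0.47, -0.46, 2.23, 0.42, 0.52, 0.06], [0.62, 0.53, -0.49, 2.14, 0.45, 0.58, 0.76]]
  strip [[0.13, 0.7, -0.57, 1.75, 0.49, 0.83, -0.81], [0.32, 0.65, -0.54, 1.84, 0.46, 0.78, -0.61]]
3 [[0.43, 0.51, -0.6, 2.22, 0.55, 0.56, 0.83], [0.67, 0.52, -0.67, 2.22, 0.61, 0.58, 1.46], [1.08, 0.8, -1.09, 2.12, 0.98, 0.86, 1.9]]
  strip [[0.3, 0.79, -0.82, 1.74, 0.71, 0.93, 0.6], [0.44, 0.7, -0.71, 1.83, 0.6, 0.84, 0.85]]
```

```bash
python3 - <<'E'
from g import *
pi=np.pi
arm.set_gripper(0)
p=push_pose(0,gap=25); p[2]=170
arm.move_pose(p,R(pi)); print(readout.current_time(),readout.current_width())
p[2]=17; arm.movel(p,velocity=150); print("F free",Fj())
hit=arm.movel(push_pose(0,gap=-4),velocity=12,until_force=2.5)
print(hit,readout.current_time(),tojig(readout.current_tool_pos()).round(1),Fj())
E
```

```text
4.5917 -0.20981480506357278
F free [ 0.5 -0.9 -0. ]
True 7.5667 [  -7.6 -151.    16.9] [-1.5  1.3  1.4]
```

```bash
python3 - <<'E'
from g import *
pi=np.pi
for th in np.arange(.08,1.13,.08):
    arm.movel(push_pose(th,f=11.5),R(pi+th),velocity=35)
    f=F(); m=np.linalg.norm(f[:2]); print(round(th,2),round(readout.current_time(),2),"F",m.round(1),Fj())
    if m>13: print("high"); break
    if th>.9 and m<1.5: break
c=eyes.camera("top"); cv2.imwrite("pics/top1.png",c["frame"])
for k in("rest_end","stop"): print(k,[(round(r["confidence"],2),tojig(at_z(c,r["xy"],39)).round(1).tolist()) for r in spot_point("top",k)[:2]])
E
```

```text
0.08 7.96 F 7.2 [-7.2  0.4 -1.9]
0.16 8.36 F 7.7 [-7.6 -0.3 -2.6]
0.24 8.76 F 7.4 [-7.4  0.  -1.4]
0.32 9.16 F 5.9 [-5.9  0.  -2. ]
0.4 9.56 F 5.0 [-4.9  0.9 -2.2]
0.48 9.96 F 5.5 [-5.5 -0.1 -2.1]
0.56 10.36 F 4.7 [-4.7  0.4 -1.1]
0.64 10.76 F 2.4 [-2.1 -1.2 -0.3]
0.72 11.16 F 2.8 [-2.5 -1.3 -0.6]
0.8 11.56 F 1.5 [-0.1 -1.5 -0.9]
0.88 11.96 F 0.6 [ 0.1 -0.6  0.8]
0.96 12.36 F 0.3 [0.3 0.2 0.3]
rest_end []
stop [(0.44, [20.6, -40.5, 39.0])]
```

```bash
python3 - <<'E'
from g import *
p=np.array(readout.current_tool_pos()); p[2]=150; arm.movel(p,velocity=250)
arm.move_pose(jw(-192,0,150),R(np.pi)); print(readout.current_time())
for n in("top","scene"):
    c=eyes.camera(n); cv2.imwrite(f"pics/{n}2.png",c["frame"])
    for k,z in(("rest_end",39),("stop",39),("strip_front",45),("strip_rear",45)): print(n,k,[(round(r["confidence"],2),tojig(at_z(c,r["xy"],z)).round(1).tolist()) for r in spot_point(n,k)[:3]])
    if n=="top":
        W=cloud(c); 
        J=np.stack([(W[...,:2]-M)@JX,(W[...,:2]-M)@JY,W[...,2]],-1)
        q=(J[...,0]>75)&(J[...,0]<160)&(J[...,1]>-50)&(J[...,1]<50)&(J[...,2]>46)&(J[...,2]<75); print("stop pts",q.sum(),np.percentile(J[q],[2,25,50],axis=0).round(1).tolist() if q.any() else 0)
        cv2.imwrite("pics/top2c.png",cv2.resize(c["frame"][110:290,140:390],None,fx=3,fy=3,interpolation=cv2.INTER_CUBIC))
E
```

```text
14.525
top rest_end [(0.69, [132.4, -40.2, 39.0]), (0.24, [-0.8, 4.3, 39.0])]
top stop []
top strip_front [(0.86, [9.8, 2.7, 45.0]), (0.68, [-412.2, -154.9, 45.0])]
top strip_rear [(0.85, [-459.3, -59.3, 45.0]), (0.65, [-304.2, -210.8, 45.0]), (0.57, [134.8, -39.3, 45.0])]
stop pts 187 [[116.7, -24.1, 46.7], [119.8, -5.6, 51.9], [131.0, 2.9, 55.5]]
scene rest_end [(0.98, [138.6, -49.6, 39.0])]
scene stop [(0.54, [133.0, -2.3, 39.0])]
scene strip_front [(0.96, [-399.5, -98.9, 45.0]), (0.86, [-79.5, -210.1, 45.0]), (0.73, [9.7, 6.2, 45.0])]
scene strip_rear [(0.89, [-293.4, -127.7, 45.0]), (0.88, [-161.5, -0.1, 45.0]), (0.67, [-123.0, -102.1, 45.0])]
```

View pics/top2c.png

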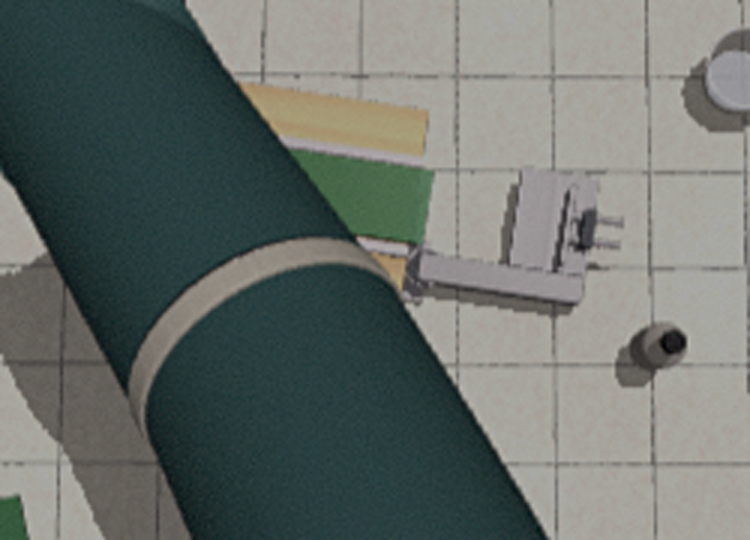

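The rest stands fully out (arm end at crop ~580,295, lip at ~570,225). The strip is still in the channel with its front at ~(430,205). The glue bottle hasn't been touched.

```bash
python3 - <<'E'
from g import *
arm.movel(jw(-192,0,44),velocity=100); f0=F(); print("free",Fj())
h=arm.movel(jw(-103,0,44),velocity=40,until_force=6)
print(h,readout.current_time(),tojig(readout.current_tool_pos()).round(1),Fj())
if not h:
    for x in np.arange(-95,-40,8):
        h=arm.movel(jw(x,0,44),velocity=8,until_force=2.5)
        print(h,round(readout.current_time(),2),tojig(readout.current_tool_pos()).round(2),Fj())
        if h: break
E
```

```text
free [ 0.8 -0.3  0.2]
False 18.6083 [-103.1   -0.    44. ] [-0.7  0.4 -0.5]
False 19.76 [-9.491e+01  1.000e-02  4.396e+01] [-1.6  0.1 -0.6]
False 20.91 [-86.96   0.    43.98] [ 0.1  0.8 -0.2]
False 22.06 [-78.88   0.    43.96] [-0.8 -1.2  1.1]
False 23.21 [-7.094e+01  2.000e-02  4.402e+01] [ 0.  -0.5 -0.6]
True 24.12 [-63.32  -0.22  43.69] [-1.2  0.4  0.3]
```

```bash
python3 - <<'E'
from g import *
def avg(n=12):
    a=[]
    for _ in range(n): arm.dwell(.02); a.append(F())
    a=np.mean(a,0); return np.round([a[:2]@JX,a[:2]@JY,a[2]],2)
x=-63.3; print(avg(), tojig(readout.current_tool_pos()).round(2))
for i in range(12):
    x+=.4; arm.movel(jw(x,0,44),velocity=6,until_force=5); a=avg(); print(round(x,1),tojig(readout.current_tool_pos()).round(2),a,round(readout.current_time(),1))
    if a[0]<-5: break
c=eyes.camera("top"); cv2.imwrite("pics/top3.png",cv2.resize(c["frame"][110:290,140:390],None,fx=3,fy=3,interpolation=cv2.INTER_CUBIC))
E
```

```text
[-0.31  0.24  0.01] [-63.36  -0.5   43.41]
-62.9 [-6.31e+01 -2.00e-02  4.40e+01] [-3.01  0.03 -1.26] 24.8
-62.5 [-6.273e+01  1.000e-02  4.402e+01] [-5.03 -0.02 -1.49] 25.3
```

View pics/top3.png

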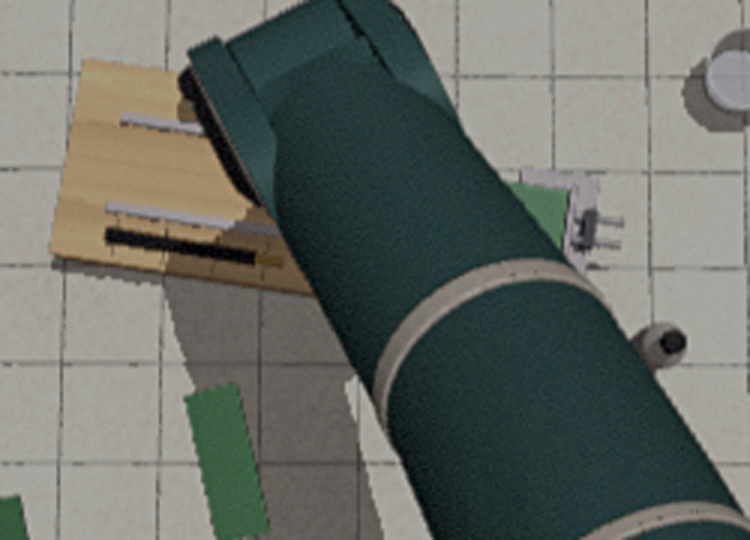

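The strip's front now meets the lip (crop ~567,215), and nothing else has moved. I'll press a little further, hold, then back off.

```bash
python3 - <<'E'
from g import *
arm.movel(jw(-62.2,0,44),velocity=5,until_force=4)
a=[]
for _ in range(40): arm.dwell(.02); f=F(); a.append(f[:2]@JX)
print("press",np.mean(a).round(2),np.min(a).round(2),readout.current_time())
arm.movel(jw(-66,0,44),velocity=5); arm.movel(jw(-85,0,44),velocity=50)
arm.movel(jw(-85,0,200),velocity=150)
arm.move_pose(jw(-160,-150,230),R(np.pi)); print(readout.current_time())
c=eyes.camera("scene"); cv2.imwrite("pics/scene4.png",cv2.resize(c["frame"][140:340,150:400],None,fx=3,fy=3,interpolation=cv2.INTER_CUBIC))
E
```

```text
press -5.58 -6.41 26.225
29.575
```

View pics/scene4.png

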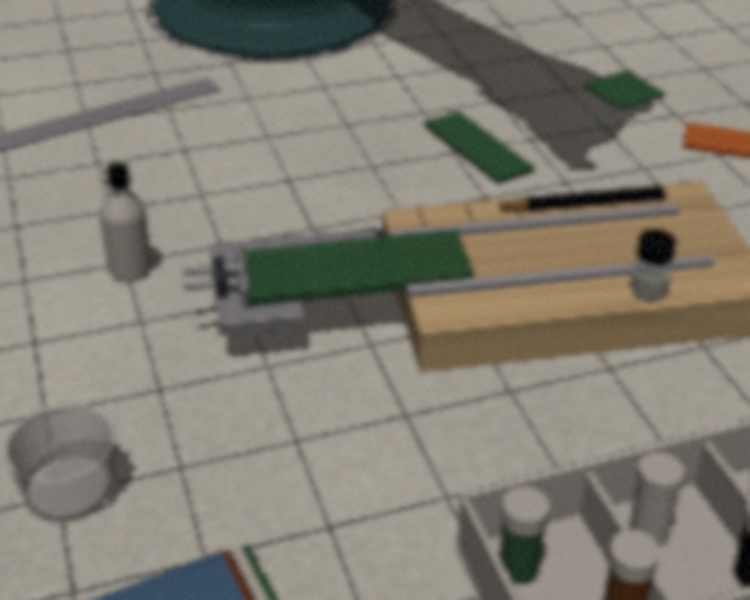

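The strip lies flat over the rest (crop ~355,265) with its front against the lip (~245,275). The rest is out, and the jar, cutter, glue bottle and cup are where they were.

```bash
python3 -c "
from g import *
print(arm.hand_in())"
```

```text
the job is handed in; nothing more can be done
None
```

I snapped the rest open with pushes of about 8 N as read after each step, pressed the strip against the lip with about 5.6 N at the hand (drag included), left it flat and touching, and handed the job in at about 30 s; no verdict was returned.

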